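# Refit the interlocking grate panels in the drip tray

### The arm

A 6-joint arm with a two-finger parallel gripper is mounted at the origin on a cart in front of the work surface, level with it; the furniture and walls round the work are solid. World frame = base frame: x ahead of the robot, y to its left, z up, the work surface at z = 0. Lengths are in m, angles in rad, forces in N, time in s.
With the tool pointing down it reaches from about 0.3 to 0.75 m from the base axis. Payload 8.5 kg.
Tool frame: the origin (TCP) lies midway between the tips of the shut fingers; the grasp point (between the pads) lies 19 mm behind it; z points along the fingers, y is the line along which they close (so a half turn about z gives the same grasp; the last joint's range is limited). The gripper opens to 85 mm and grips with 20 to 120 N. Pads are 22 mm wide; open, the fingers measure 114 mm over their backs; the gripper's body (76 mm by 85 mm) begins 54 mm behind the grasp point. The pads swing forward as they close: fully open they stand 13 mm farther back than shut.
Start: joints at [1.049, 0.381, 1.297, -0, 1.464, -0.215], TCP at [0.166, 0.524, 0.231] pointing down, gripper open.
Joint ranges: [-3.11, 3.11], [-0.89, 2.33], [0.22, 2.48], [-1.42, 4.56], [0.17, 2.85], [-2.88, 2.88]. Speed limits (rad/s): [2.39, 2.39, 3.14, 3.14, 3.14, 3.14].

### API

Orientations are given as a rotation vector (axis times angle).
In Python, from cell import env, read_camera, camera_params, finder gives the robot as it stands.
- The arm moves only by the tool apply_moves, never from a script. Its argument "targets" is a list of rows, each a list of 7 numbers: the finger opening in cm, from 0 to 8.54, then the shift along the tool's x, y, z in cm, then the turn, a rotation vector about the tool's x, y, z in rad. In form: [[hand, x, y, z, rx, ry, rz], ...]. A call has 1 to 12 rows; each row shifts and turns the commanded pose from where the row before left it, along the tool's axes as they then stand; what a row does not reach is not made up. A row lasts 1/12 s, in which the tool goes at most 41.7 mm and 7.16 degrees, less where a joint would pass 70% of its speed; a pose out of reach is approached as far as the arm can. A call is refused whole if a number of a shift passes 4.17 or a number of a turn 0.125, either way. A call with a gripper value outside its range is refused whole. The fingers move at their own pace and stop on an object; the grip force is fixed at half the most. Time passes only in rows, so rows that do not move let the fingers close. It gives the time, the measured TCP pose, the force, the opening and the grip force at its end, in the units of the state.
- env.get_obs(): the state, without advancing time (a new reading comes with each control period).
- read_camera(name): name is "scene" or "top" or "wrist"; returns the picture (384x512x3 uint8, red, green, blue); there is no depth.
- camera_params(name): a dict with "K" (3x3 intrinsics, pixels), "k1" (the pictures are not rectified: a ray, as slopes to the right and down, at radius r is drawn at 1 + k1 r^2 times it, then the intrinsics apply), "camera_from_world" (4x4, takes a point from world to camera coordinates); the wrist camera has in their place "T_tool_cam" (4x4, takes a point from camera to tool coordinates, whose origin is the TCP and whose axes are the flange's). Camera axes: x right, y down, z forward; pixel columns grow to the right and rows downward; lengths in m; the calibration is good to about 2 mm. A picture is of the moment at which its call begins: read the wrist's pose just before it. camera_params takes no time and is no camera call.
- env.finish_job(): hands the job in; it is judged then, once.
Trained networks look in the newest picture that a camera, given by its name, has taken for a name from the list of things; names that differ only in an ending like _2 or _b are one class to them, and where a whole thing is asked for, a point or a joint stands for the part that bears it (a point fixed in the world has none). Each returns a list of dicts, best first, with "p" (0 to 1); they miss things now and then, are a little off and sometimes report something else, mostly with a low value. They report only what shows in the picture. A call takes as long as a camera call.
- finder.boxes_of(camera, query): "box" ([left, top, width, height] in pixels, round what is visible of it).
- finder.regions_of(camera, query): "pixels" (384x512 bool, what is visible of it) and "box" ([left, top, width, height] in pixels, round what is visible of it).
- finder.mark_of(camera, query): "position" ([column, row] in pixels: a listed point, or the origin of a listed thing).
The state is a dict: "time": time; "joints": joint angles; "dq": joint speeds; "joint_torque": joint torques, N m; "ee_pos": TCP position; "orientation": TCP orientation; "wrist_force": force on the tool from outside, world axes, zero at the start; "torque": the same for the moment, N m; "finger_gap": finger opening in m; "grip_force": force on a finger pad.
Only numpy, scipy, OpenCV 4.12 (cv2) and the standard library are available. Lean on these libraries where they do the work, as an engineer would, in place of code of your own. Each camera call takes 0.05 s, during which the arm holds its last target. There are 200 camera calls.

### The job

The two loose grate panels of the drip tray have drained in the sloping rack. Put both back in the tray: turn each so that its tabs and notches interlock with the grate strip already there, wherever that has slid to, and with the other panel, and push it down past its spring clip until it lies fully home, flush with the strip. Leave the cherry jar, the salt shaker and the stack of portion cups where they stand.

Things in the scene. Friction and masses are not known exactly. Their poses are not given: they have to be found in the camera images.
- panel_a_center (a point): centre, half-way up, of panel A: loose charcoal slatted plate 62 (its x) x 110 (y) x 22 mm (z, top side +z), 0.14 kg. It has TWO TABS, dovetails 14 long, 22 wide at the root, 30 at the end, full thickness: one on the +x side at y = +34, one on the -y end at x = -5. Its sides are free to grip at y = 0, across the 62 mm. In the rack its -y end is the upper one. Lower edges have 1 mm bevels.
- panel_b_center (a point): centre, half-way up, of panel B: loose charcoal slatted plate of the same size, 62 (x) x 110 (y) x 22 mm (z, top side +z), 0.14 kg, with TWO NOTCHES 14 deep and no tabs: one in the +x side at y = -34, one in the +y end at x = -5. Grip as A, with the fingertips at most 10 mm below its top, since its sides sink between other parts. In the rack its +y end is the upper one.
- cell_a (a point): middle of the open cell nearer the robot, at the height where panel A's centre ends (25 mm over the table), 55.75 mm from the tray's middle along +y. Panel A's axes must match these, the tray's axes. A's side tab drops into a notch in the grate, so A ends as far along y from this point as the grate has slid. Gaps 1.5 mm all round. The clip pushes A to +x up to 1.5 mm, may turn it 1 degree.
- cell_b (a point): middle of the open cell farther from the robot, at the height where panel B's centre ends (25 mm), 55.75 mm from the tray's middle along -y; axes as the tray's, panel B's must match. B follows the grate's slide too: a tab of the grate fills B's side notch (gap 1.5 mm), A's end tab fills B's end notch (gap 2 mm each side, 1.5 mm between the ends), so B's room shifts with A.
- drip_tray: steel drip tray, fixed, 124 (x) x 252 (y) x 36 mm; origin under its middle. A charcoal grate 44 mm deep lies along its +x side (robot's left), level with the rim (36 mm), in stiff runners; it stands up to 7 mm off its middle along y, not reported: feel or look for it. Beside it two cells, ledges 14 mm high. A clip in each cell's -x rim stops a panel 11 mm proud; 6 to 15 N on its middle seats it.
- rack: steel-wire draining rack, fixed, 244 mm wide (its y, away from the robot), 110 deep, 104 high, origin under its middle. Its bars slope up toward its +x (the robot's right) at 35 degrees from level; the panels lie on them side by side about 108 mm apart, middle to middle, long axis up the slope, top side up and facing the robot's left, lower end against a cross bar; either may be the nearer one.
- cherry_jar: jar of cherries with white lid, 62 mm wide, 95 high, origin under its middle; leave it alone
- salt_shaker: salt shaker, 44 mm wide, 90 high, origin under its middle; leave it alone
- portion_cups: stack of white portion cups, 61 mm wide, 62 high, origin under its middle; leave it alone

How it is judged:
By the outcome, as a careful person would: the job done as asked, in the order asked, and still so for the second after the job is handed in, with the robot touching nothing.
It also fails if it takes over 72 s, if anything falls off the work surface, if the arm or the gripper's body presses on something with over 40 N, if the wrist force passes 120 N, or if a joint passes its speed limit or range.

## Working session

There is one attempt and no reset: what is moved stays moved. The work goes in short steps, Python scripts to look and compute and a tool call to move; the robot and the scene stay as the last step left them, time stands still between calls to the robot, and variables do not carry over. Pictures are saved under pics/ and viewed, at most 10 in all, crops included, and the job is handed in when it is done.

Besides the shell and the picture viewer there is one more tool, called after ">>>" by a JSON object that holds its "method" and its "body". apply_moves: Moves the arm, as the interface text tells. Its arguments: {"type":"object","properties":{"targets":{"type":"array"}},"required":["targets"]}

```bash
ls; mkdir -p pics
python3 - <<'E'
from cell import env, read_camera, camera_params, finder
import cv2,numpy as np
o=env.get_obs();print({k:np.round(v,3) for k,v in o.items()})
for c in ["scene","top"]:
    im=read_camera(c);cv2.imwrite(f"pics/{c}0.png",im[:,:,::-1])
    p=camera_params(c);print(c,p)
    for q in ["panel_a_center","panel_b_center","cell_a","cell_b","drip_tray","rack","cherry_jar","salt_shaker","portion_cups"]:
        print(q,[(np.round(m["position"],1),round(m["p"],2)) for m in finder.mark_of(c,q)][:3])
print(camera_params("wrist"))
ims=[cv2.imread(f"pics/{c}0.png") for c in["scene","top"]]
E
```

```text
pics
{'time': np.float64(0.0), 'joints': array([ 1.049,  0.381,  1.298, -0.   ,  1.464, -0.215]), 'dq': array([ 0.002, -0.   ,  0.   ,  0.   ,  0.001, -0.003]), 'joint_torque': array([ 1.0000e-03, -4.4846e+01, -2.3127e+01, -0.0000e+00,  5.0000e-03,
       -0.0000e+00]), 'ee_pos': array([0.166, 0.524, 0.231]), 'orientation': array([-4.800e-01, -3.104e+00,  2.000e-03]), 'wrist_force': array([-0.096,  0.524, -0.653]), 'torque': array([-0.01 ,  0.021, -0.034]), 'grip_force': np.float64(0.0), 'finger_gap': np.float64(0.085)}
scene {'K': array([[380.75845024,   0.        , 255.80030073],
       [  0.        , 380.75845024, 191.63472557],
       [  0.        ,   0.        ,   1.        ]]), 'k1': 0.038783864551236745, 'camera_from_world': array([[ 0.78673198, -0.61689571, -0.02219167, -0.48849726],
       [-0.40600902, -0.49003773, -0.7713752 ,  0.28717286],
       [ 0.4649833 ,  0.61587556, -0.63599357,  0.74917454],
       [ 0.        ,  0.        ,  0.        ,  1.        ]])}
panel_a_center [(array([274.8, 259.9]), 0.8)]
panel_b_center [(array([311.2, 230.6]), 0.64)]
cell_a [(array([221
[... 1084 characters left out ...]
ar [(array([149.4, 152.8]), 0.73), (array([326.6, 220. ]), 0.21)]
salt_shaker [(array([362.5, 167.7]), 0.59)]
portion_cups [(array([169.1, 172.2]), 0.82)]
{'K': array([[329.51321716,   0.        , 254.17948736],
       [  0.        , 329.51321716, 193.93622751],
       [  0.        ,   0.        ,   1.        ]]), 'k1': -0.015703309945545862, 'T_tool_cam': array([[-6.55588337e-04, -9.64048070e-01, -2.65727094e-01,
         6.72436838e-02],
       [ 9.99999152e-01, -3.33046590e-04, -1.25886621e-03,
        -3.67040312e-04],
       [ 1.12510803e-03, -2.65727694e-01,  9.64047471e-01,
        -1.42955000e-01],
       [ 0.00000000e+00,  0.00000000e+00,  0.00000000e+00,
         1.00000000e+00]])}
```

Run:
```python
import cv2
im=cv2.imread("pics/top0.png")[120:290,110:400]
cv2.imwrite("pics/top0c.png",cv2.resize(im,(800,469),interpolation=cv2.INTER_CUBIC))
im=cv2.imread("pics/scene0.png")[90:320,130:430]
cv2.imwrite("pics/scene0c.png",cv2.resize(im,(780,598),interpolation=cv2.INTER_CUBIC))
```

```text
(no output)
```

View pics/top0c.png

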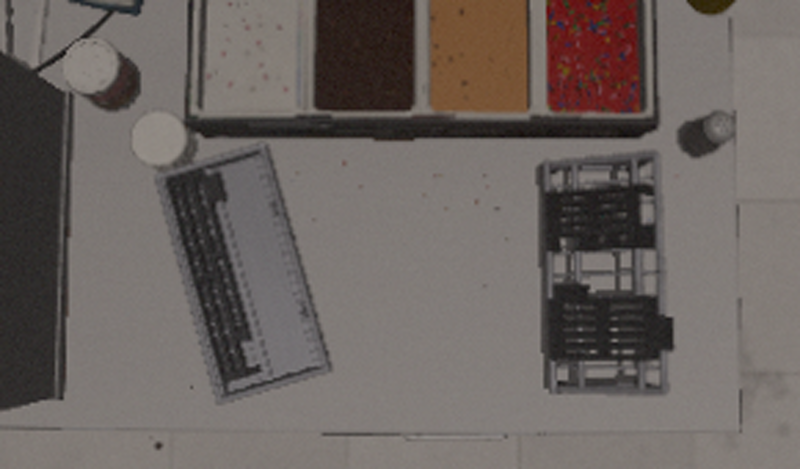

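View pics/scene0c.png

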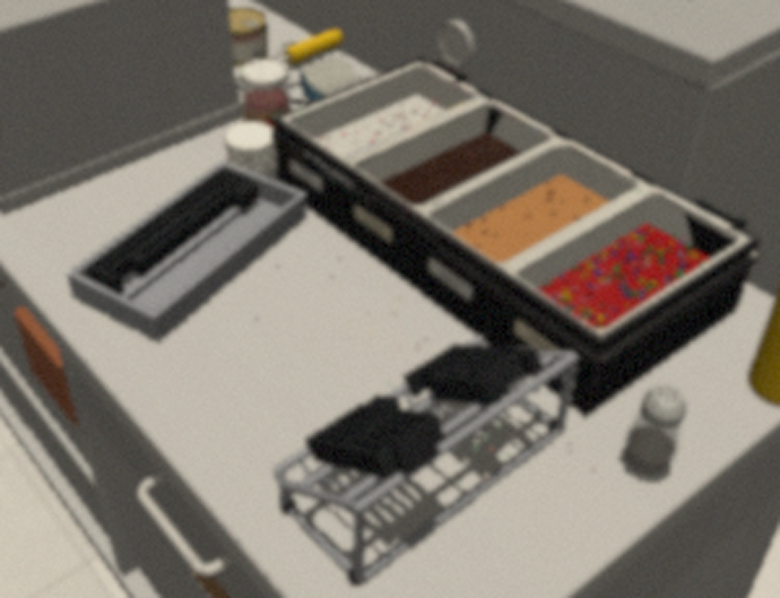

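The top view shows the tray left (grate along its left side, notch and tab visible). In the rack on the right, A is the nearer panel (tabs at about (668,332) and (575,292) in the crop) and B the farther one.

```bash
cat > h.py <<'E'
from cell import env, read_camera, camera_params, finder
import cv2,numpy as np
from scipy.spatial.transform import Rotation as R
from scipy.optimize import least_squares
def cam(name,obs=None):
    p=camera_params(name)
    if 'camera_from_world' in p: T=p['camera_from_world']
    else:
        o=obs or env.get_obs(); W=np.eye(4);W[:3,:3]=R.from_rotvec(o['orientation']).as_matrix();W[:3,3]=o['ee_pos']
        T=np.linalg.inv(W@p['T_tool_cam'])
    return p['K'],p['k1'],T
def proj(c,X):
    K,k,T=c; X=np.atleast_2d(X)@T[:3,:3].T+T[:3,3]; s=X[:,:2]/X[:,2:]
    s=s*(1+k*(s**2).sum(1,keepdims=True)); return s@K[:2,:2].T+K[:2,2]
def ray(c,uv):
    K,k,T=c; d=(np.atleast_2d(uv)-K[:2,2])/K[0,0]; s=d.copy()
    for _ in range(20): s=d/(1+k*(s**2).sum(1,keepdims=True))
    d=np.c_[s,np.ones(len(s))]@T[:3,:3]; return -T[:3,:3].T@T[:3,3],d
def onplane(c,uv,z):
    o,d=ray(c,uv); return o+d*((z-o[2])/d[:,2])[:,None]
def tri(obs):
    return least_squares(lambda X:np.concatenate([(proj(c,X)[0]-uv) for c,uv in obs]),[.5,0,.05]).x
E
python3 - <<'E'
from h import *
t,s=cam('top'),cam('scene')
a=tri([(t,[329.7,235.5]),(s,[274.8,259.9])]);b=tri([(t,[328.2,195.1]),(s,[311.2,230.6])])
for n,X,ut,us in(('A',a,[329.7,235.5],[274.8,259.9]),('B',b,[328.2,195.1],[311.2,230.6])): print(n,X,proj(t,X)-ut,proj(s,X)-us)
k=290/800
C=np.array([[155,178],[266,146],[331,369],[221,402]])*k+[110,120]
P=onplane(t,C,.036)[:,:2];print(P,P.mean(0),np.linalg.norm(np.diff(P,axis=0),axis=1),np.degrees(np.arctan2(*(P[1]-P[2])[::-1])),np.degrees(np.arctan2(*(P[0]-P[3])[::-1])))
C=np.array([[538,165],[658,152],[668,392],[547,392]])*k+[110,120]
for z in(.0,.06,.104): print(z,onplane(t,C,z)[:,:2].round(3).tolist())
print(onplane(t,[[326.8,222.1]],0),onplane(s,[[294.4,265.8]],0))
print(onplane(t,[[201.4,216.5]],0))
E
```

```text
A [ 0.49983807 -0.2261462   0.06790293] [[-1.06388219  1.55046246]] [[ 1.39344182 -0.19332648]]
B [ 0.61182703 -0.22039735  0.07880817] [[-1.36010602  1.76898216]] [[ 1.73676385 -0.3026193 ]]
[[0.65024852 0.2413762 ]
 [0.68490503 0.12319188]
 [0.45071462 0.05159573]
 [0.41539598 0.16610007]] [0.55031604 0.14556597] [0.12316089 0.24489009 0.11982759] 16.999319424654665 17.77195671881678
0.0 [[0.671, -0.17], [0.686, -0.303], [0.425, -0.31], [0.425, -0.178]]
0.06 [[0.662, -0.162], [0.677, -0.288], [0.429, -0.294], [0.43, -0.17]]
0.104 [[0.656, -0.156], [0.67, -0.277], [0.433, -0.283], [0.433, -0.163]]
[[ 0.54360611 -0.234541    0.        ]] [[ 0.55850628 -0.22259153  0.        ]]
[[0.55870085 0.14066086 0.        ]]
```

```bash
cat >> h.py <<'E'
from scipy.linalg import logm,expm
def down(yaw,tilt=0,about=0):  # tool x heading = yaw (deg)
    y=np.radians(yaw); x=np.array([np.cos(y),np.sin(y),0]); z=np.array([0,0,-1.]); return np.c_[x,np.cross(z,x),z]
def pose(o=None):
    o=o or env.get_obs();W=np.eye(4);W[:3,:3]=R.from_rotvec(o['orientation']).as_matrix();W[:3,3]=o['ee_pos'];return W
def mk(p,Rm): W=np.eye(4);W[:3,:3]=Rm;W[:3,3]=p;return W
def plan(tgts,start=None,step=.033,ang=.11):
    W=start if start is not None else pose()
    for T in tgts:
        D=np.linalg.inv(W)@T; r=np.linalg.norm(R.from_matrix(D[:3,:3]).as_rotvec()); n=int(max(1,np.ceil(np.linalg.norm(D[:3,3])/step),np.ceil(r/ang)))
        L=np.real(logm(D))/n; E=expm(L)
        print(n,'x',np.round(E[:3,3]*100,2).tolist()+np.round(R.from_matrix(E[:3,:3]).as_rotvec(),4).tolist())
        for i in range(1,n+1):
            pass
        W=T
E
python3 - <<'E'
from h import *
plan([mk([.55,.1455,.20],down(197.4))])
E
```

```text
17 x [-2.34, -2.22, 0.18, 0.0, -0.0, -0.0359]
```

>>> {"method": "apply_moves", "body": {"targets": [[8.5,-2.34,-2.22,0.18,0,0,-0.0359],[8.5,-2.34,-2.22,0.18,0,0,-0.0359],[8.5,-2.34,-2.22,0.18,0,0,-0.0359],[8.5,-2.34,-2.22,0.18,0,0,-0.0359],[8.5,-2.34,-2.22,0.18,0,0,-0.0359],[8.5,-2.34,-2.22,0.18,0,0,-0.0359],[8.5,-2.34,-2.22,0.18,0,0,-0.0359],[8.5,-2.34,-2.22,0.18,0,0,-0.0359],[8.5,-2.34,-2.22,0.18,0,0,-0.0359],[8.5,-2.34,-2.22,0.18,0,0,-0.0359],[8.5,-2.34,-2.22,0.18,0,0,-0.0359],[8.5,-2.34,-2.22,0.18,0,0,-0.0359]]}}

```text
time: 2.0
ee_pos: [0.4152, 0.2297, 0.2099]
orientation: [-0.197, 3.135, 0.0]
wrist_force: [0.4, 0.8, 0.3]
finger_gap: 0.0847
grip_force: 0.0
```

>>> {"method": "apply_moves", "body": {"targets": [[8.5,-2.34,-2.22,0.18,0,0,-0.0359],[8.5,-2.34,-2.22,0.18,0,0,-0.0359],[8.5,-2.34,-2.22,0.18,0,0,-0.0359],[8.5,-2.34,-2.22,0.18,0,0,-0.0359],[8.5,-2.34,-2.22,0.18,0,0,-0.0359],[8.5,0,0,0,0,0,0],[8.5,0,0,0,0,0,0]]}}

```text
time: 2.58
ee_pos: [0.5512, 0.1442, 0.2]
orientation: [0.472, -3.105, -0.0]
wrist_force: [0.1, 0.2, 0.3]
finger_gap: 0.085
grip_force: 0.0
```

Run:
```python
from h import *
o=env.get_obs();print(o['time'],o['ee_pos'],np.degrees(np.arctan2(*pose(o)[[1,0],0])))
np.save('w1.npy',pose(o))
im=read_camera('wrist');cv2.imwrite('pics/w1.png',im[:,:,::-1])
c=cam('wrist',o)
for q in ["cell_a","cell_b","drip_tray"]: 
  for m in finder.mark_of('wrist',q)[:3]: print(q,m['position'],m['p'],onplane(c,[m['position']],.025 if 'cell' in q else 0))
```

```text
2.5833 [0.55123268 0.14421753 0.2000069 ] -162.7210203358466
cell_a [237.0, 231.7] 0.93 [[0.61424529 0.14455951 0.025     ]]
cell_a [233.4, 116.5] 0.65 [[0.50397411 0.10845255 0.025     ]]
cell_b [237.0, 231.7] 0.93 [[0.61424529 0.14455951 0.025     ]]
cell_b [233.4, 116.5] 0.65 [[0.50397411 0.10845255 0.025     ]]
drip_tray [259.1, 169.7] 0.82 [[0.54994204 0.14861925 0.        ]]
```

View pics/w1.png

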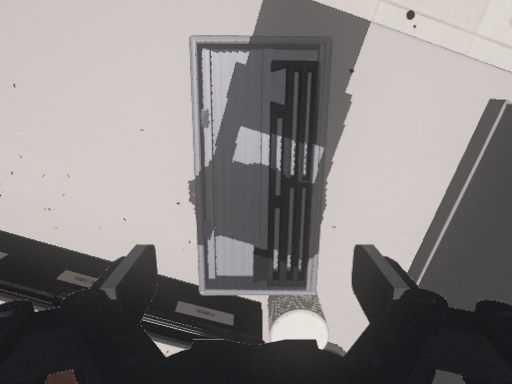

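The wrist view shows the tray at columns 190–332, rows 37–295. The grate is at right, with its notch around (278,85) and its tab around (262,265). I'll rectify it to the rim plane.

```bash
cat >> h.py <<'E'
def rect(im,c,o,yawx,z,sx,sy,s):
    """metric view: columns = tray y (from -sy..sy), rows = tray x (top = +x); s px/mm"""
    a=np.radians(yawx);ex=np.array([np.cos(a),np.sin(a),0]);ey=np.array([-np.sin(a),np.cos(a),0])
    Y,X=np.meshgrid(np.arange(-sy,sy,1/s),np.arange(sx,-sx,-1/s))
    P=np.array([o[0],o[1],z])+X[...,None]*1e-3*ex+Y[...,None]*1e-3*ey
    uv=proj(c,P.reshape(-1,3)).reshape(X.shape+(2,)).astype(np.float32)
    return cv2.remap(im,uv[...,0],uv[...,1],cv2.INTER_CUBIC)
E
python3 - <<'E'
from h import *
im=cv2.imread('pics/w1.png');p=camera_params('wrist')
c=(p['K'],p['k1'],np.linalg.inv(np.load('w1.npy')@p['T_tool_cam']))
r=rect(im,c,[.55,.1465],107.3,.036,76,133,3)
r=cv2.convertScaleAbs(r,alpha=1.6)
cv2.imwrite('pics/r1.png',r);print(r.shape)
g=cv2.cvtColor(r,cv2.COLOR_BGR2GRAY).astype(float)
E
```

```text
(456, 798, 3)
```

View pics/r1.png

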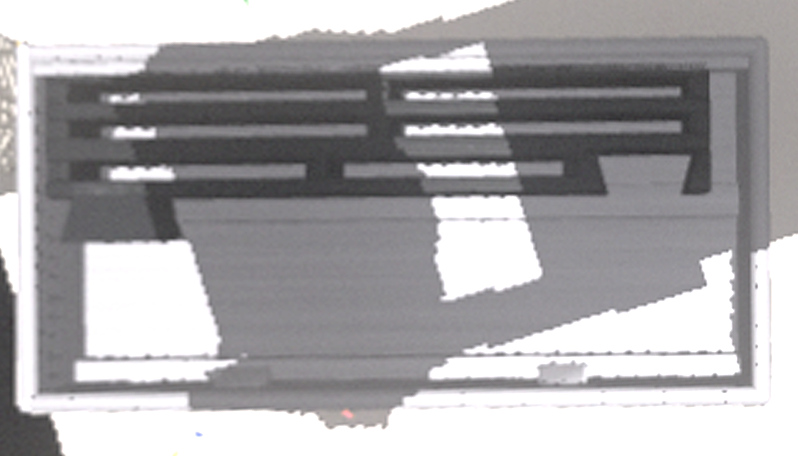

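Rectified view: rim at columns 19–767 and rows 39–411 (3 px/mm). The grate's notch is centred at column 645 and its tab at about 111, so the grate has slid about −5 mm along tray y. The grate's inner edge is at x≈+10 mm, which puts the cell centre at x≈−22. Next I'll look at the rack.

```bash
python3 - <<'E'
s=open('h.py').read()
s=s.replace("        for i in range(1,n+1):\n            pass\n","        print('   path',[ (W@expm(L*i))[:3,3].round(2).tolist() for i in range(1,n,max(1,n//4))])\n")
s+='''
def tilt(yawdeg,t=35):
    """tool on a panel in the rack: tool y = rack y turned by yaw, leaning to the robot's left"""
    t=np.radians(t);c,s=np.cos(t),np.sin(t)
    return R.from_euler('z',yawdeg,degrees=True).as_matrix()@np.c_[[0,c,-s],[1,0,0],[0,-s,-c]]
'''
open('h.py','w').write(s)
E
python3 - <<'E'
from h import *
plan([mk([.56,0,.25],down(140)),mk([.556,-.143,.19],tilt(1))])
E
```

```text
10 x [-0.33, -1.49, -0.49, 0.0, 0.0, 0.1002]
   path [[0.56, 0.13, 0.21], [0.57, 0.1, 0.22], [0.57, 0.07, 0.23], [0.57, 0.04, 0.24], [0.57, 0.01, 0.25]]
10 x [-1.08, -0.67, 0.97, 0.0261, -0.0573, 0.0828]
   path [[0.56, -0.01, 0.24], [0.57, -0.04, 0.22], [0.57, -0.07, 0.21], [0.57, -0.1, 0.2], [0.56, -0.13, 0.19]]
```

>>> {"method": "apply_moves", "body": {"targets": [[8.5,-0.33,-1.49,-0.49,0,0,0.1002],[8.5,-0.33,-1.49,-0.49,0,0,0.1002],[8.5,-0.33,-1.49,-0.49,0,0,0.1002],[8.5,-0.33,-1.49,-0.49,0,0,0.1002],[8.5,-0.33,-1.49,-0.49,0,0,0.1002],[8.5,-0.33,-1.49,-0.49,0,0,0.1002],[8.5,-0.33,-1.49,-0.49,0,0,0.1002],[8.5,-0.33,-1.49,-0.49,0,0,0.1002],[8.5,-0.33,-1.49,-0.49,0,0,0.1002],[8.5,-0.33,-1.49,-0.49,0,0,0.1002]]}}

```text
time: 3.62
ee_pos: [0.5601, -0.0008, 0.2503]
orientation: [1.081, 2.949, 0.0]
wrist_force: [0.0, -1.0, -0.5]
finger_gap: 0.0849
grip_force: 0.0
```

>>> {"method": "apply_moves", "body": {"targets": [[8.5,-1.08,-0.67,0.97,0.0261,-0.0573,0.0828],[8.5,-1.08,-0.67,0.97,0.0261,-0.0573,0.0828],[8.5,-1.08,-0.67,0.97,0.0261,-0.0573,0.0828],[8.5,-1.08,-0.67,0.97,0.0261,-0.0573,0.0828],[8.5,-1.08,-0.67,0.97,0.0261,-0.0573,0.0828],[8.5,-1.08,-0.67,0.97,0.0261,-0.0573,0.0828],[8.5,-1.08,-0.67,0.97,0.0261,-0.0573,0.0828],[8.5,-1.08,-0.67,0.97,0.0261,-0.0573,0.0828],[8.5,-1.08,-0.67,0.97,0.0261,-0.0573,0.0828],[8.5,-1.08,-0.67,0.97,0.0261,-0.0573,0.0828],[8.5,0,0,0,0,0,0],[8.5,0,0,0,0,0,0]]}}

```text
time: 4.62
ee_pos: [0.5569, -0.1428, 0.1897]
orientation: [1.853, 1.891, -0.584]
wrist_force: [0.5, 0.9, 0.3]
finger_gap: 0.0849
grip_force: 0.0
```

Run:
```python
from h import *
o=env.get_obs();W=pose(o);print(o['time'],o['ee_pos'],o['joints'].round(2));print(W[:3,:3].round(3))
np.save('w2.npy',W)
im=read_camera('wrist');cv2.imwrite('pics/w2.png',im[:,:,::-1])
for q in ["panel_a_center","panel_b_center"]:
  for m in finder.mark_of('wrist',q)[:2]: print(q,m['position'],m['p'])
r=finder.regions_of('wrist','panel_a_center')
for i,m in enumerate(r[:3]): print(m['p'],m['box']);np.save(f'mask{i}.npy',m['pixels'])
```

```text
4.6167 [ 0.5569066  -0.14278756  0.18970497] [-0.21  0.47  1.43 -0.65  1.18  0.01]
[[-0.017  1.     0.011]
 [ 0.82   0.02  -0.572]
 [-0.572 -0.001 -0.82 ]]
panel_a_center [179.7, 182.3] 0.69
panel_b_center [309.2, 179.9] 0.57
0.66 [135.8, 117.8, 100.8, 142.3]
0.38 [350.1, 196.5, 39.2, 61.1]
```

View pics/w2.png

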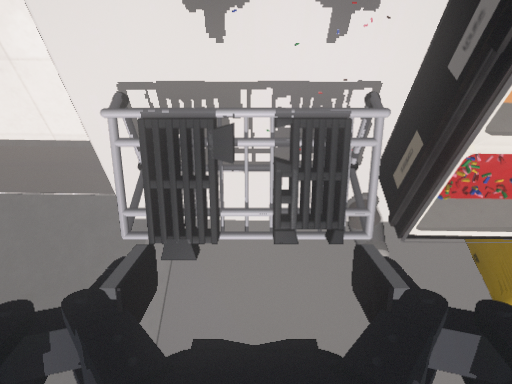

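Both panels show clearly: A at columns 140–218 and rows 116–243, with its tabs at (225,143) and (180,250); B at columns 275–350. I'll get the edges from intensity profiles and fit position and yaw.

Run:
```python
from h import *
im=cv2.cvtColor(cv2.imread('pics/w2.png'),cv2.COLOR_BGR2GRAY)
for r in (125,150,175,195,225,235): print(r,'A',im[r,132:160].tolist(),'|',im[r,208:226].tolist(),'B',im[r,270:300].tolist(),'|',im[r,338:356].tolist())
for c_ in (155,195,205,300,320,335): print(c_,im[108:124,c_].tolist(),'|',im[232:252,c_].tolist())
```

```text
125 A [93, 89, 112, 116, 117, 117, 77, 78, 79, 78, 79, 78, 71, 74, 77, 79, 77, 77, 77, 74, 70, 73, 75, 73, 76, 73, 66, 75] | [75, 73, 76, 75, 72, 63, 55, 54, 74, 106, 102, 104, 103, 97, 101, 97, 88, 78] B [182, 170, 180, 156, 97, 66, 77, 84, 86, 87, 86, 84, 83, 92, 96, 137, 183, 185, 187, 176, 128, 61, 61, 67, 74, 76, 77, 75, 74, 72] | [68, 66, 71, 75, 76, 73, 69, 68, 75, 76, 76, 75, 75, 98, 140, 205, 226, 224]
150 A [225, 225, 209, 180, 188, 188, 99, 95, 80, 76, 76, 73, 76, 77, 69, 58, 54, 55, 55, 54, 53, 56, 68, 70, 71, 72, 71, 70] | [68, 72, 77, 81, 77, 73, 74, 73, 73, 74, 75, 76, 76, 76, 76, 74, 75, 77] B [139, 177, 180, 147, 107, 114, 113, 115, 115, 113, 114, 114, 114, 115, 114, 115, 115, 115, 113, 99, 56, 56, 60, 72, 77, 76, 74, 70, 70, 83] | [51, 54, 50, 50, 53, 59, 70, 73, 74, 71, 69, 87, 134, 151, 118, 116, 148, 167]
175 A [225, 225, 225, 225, 225, 225, 221, 163, 99, 98, 83, 72, 74, 75, 75, 78, 68, 55, 52, 53, 54, 51, 48, 54, 66, 68, 69, 71] | [117, 71, 73, 76, 74, 76, 71, 59, 53, 67, 115, 141, 101, 123, 156, 185, 224, 224] B [168, 180, 172, 131, 62, 68, 75, 76, 75, 75, 73, 
[... 1749 characters left out ...]
8, 46, 47]
205 [118, 106, 107, 112, 112, 106, 102, 98, 94, 78, 60, 71, 76, 76, 76, 74] | [46, 48, 47, 47, 58, 67, 72, 71, 69, 72, 74, 110, 128, 127, 128, 127, 129, 128, 127, 128]
300 [120, 107, 109, 113, 115, 108, 102, 99, 93, 77, 64, 68, 73, 73, 71, 70] | [93, 103, 127, 156, 177, 193, 193, 158, 128, 131, 129, 127, 127, 127, 129, 127, 129, 128, 128, 127]
320 [106, 110, 109, 113, 113, 106, 99, 99, 92, 77, 61, 69, 73, 72, 73, 73] | [89, 102, 128, 153, 173, 189, 191, 156, 128, 128, 127, 127, 128, 128, 127, 126, 128, 128, 127, 127]
335 [105, 123, 129, 111, 111, 104, 102, 99, 92, 77, 62, 70, 77, 74, 74, 75] | [65, 69, 69, 69, 69, 69, 69, 70, 69, 68, 68, 62, 109, 128, 127, 127, 127, 127, 129, 129]
```

Run:
```python
from h import *
p=camera_params('wrist');c=(p['K'],p['k1'],np.linalg.inv(np.load('w2.npy')@p['T_tool_cam']))
# tool-aligned panel axes: tx down-slope, ty = away, top face half sizes 55 x 31
def corners(q):
    M=tilt(q[3],q[4]); C=q[:3]-M[:,2]*.011
    return proj(c,[C+M[:,0]*a*.055+M[:,1]*b*.031 for a,b in((1,-1),(1,1),(-1,1),(-1,-1))])
def res(q,e,free):
    q=np.array(list(q)+[35]*(5-len(q)))
    k=corners(q);out=[]
    for i,pts in enumerate(e):
        a,b=k[i],k[(i+1)%4];n=np.array([-(b-a)[1],(b-a)[0]])/np.linalg.norm(b-a)
        out+=[(np.array(x)-a)@n for x in pts]
    return out
A=[[(160,118),(205,118)],[(213.3,125),(214.7,175),(215.2,195),(216,225),(216.6,235)],[(155,243),(205,243)],[(138,125),(140.2,150),(142.4,175),(144.2,195),(147.7,235)]]
B=[[(300,118),(335,118)],[(351,125),(347.5,175),(346,195),(343.7,225),(342.8,235)],[(335,243.7),(280,243.7)],[(275.3,175),(274.8,195),(274.3,235)]]
for n,e,x0 in(('A',A,[.5,-.226,.07,0]),('B',B,[.61,-.22,.07,0])):
    for extra in([],[35]):
        f=least_squares(res,x0+extra,args=(e,0),x_scale=[.01]*3+[1]*(1+len(extra)));print(n,f.x.round(4),np.round(f.fun,1),np.sqrt(2*f.cost/len(f.fun)).round(2))
```

```text
A [ 0.4934 -0.2263  0.0723  0.9366] [-0.1 -0.2  0.   0.1  0.2  0.3 -0.  -0.3 -0.1  0.1  0.1  0.1  0.1  0.1] 0.14
A [ 0.4933 -0.2266  0.0721  1.1314 35.7749] [-0.1 -0.  -0.1  0.   0.1  0.2 -0.1 -0.1 -0.  -0.1 -0.   0.   0.1  0.1] 0.1
B [ 0.6066 -0.2237  0.073   1.2798] [-0.3 -0.3  0.3  0.1  0.1  0.2  0.4 -0.4 -0.3  0.5  0.3  0.4] 0.32
B [ 0.607  -0.225   0.0719  0.6004 37.4285] [ 0.  -0.3 -0.  -0.1  0.   0.2  0.4 -0.  -0.3  0.1  0.   0.4] 0.2
```

Run:
```python
from h import *
M=tilt(1.0);C=np.array([.4934,-.2263,.0723]);g=mk(C+M[:,2]*.0026,M);pre=mk(C-M[:,2]*.06,M)
plan([pre,g])
print(np.linalg.inv(pose())@g)
```

```text
4 x [0.01, -1.64, 2.09, 0.0004, -0.0001, 0.0001]
   path [[0.54, -0.16, 0.17], [0.53, -0.17, 0.16], [0.51, -0.18, 0.14]]
2 x [0.0, -0.0, 3.13, -0.0, -0.0, -0.0]
   path [[0.49, -0.21, 0.1]]
[[ 9.99999780e-01 -3.67266889e-04 -5.52395600e-04  5.34608144e-04]
 [ 3.66378264e-04  9.99998640e-01 -1.60791599e-03 -6.55619861e-02]
 [ 5.52985383e-04  1.60771325e-03  9.99998555e-01  1.46262100e-01]
 [ 0.00000000e+00  0.00000000e+00  0.00000000e+00  1.00000000e+00]]
```

>>> {"method": "apply_moves", "body": {"targets": [[8.5,0,-1.64,2.09,0,0,0],[8.5,0,-1.64,2.09,0,0,0],[8.5,0,-1.64,2.09,0,0,0],[8.5,0,-1.64,2.09,0,0,0],[8.5,0,0,1.6,0,0,0],[8.5,0,0,1.6,0,0,0],[8.5,0,0,1.56,0,0,0],[8.5,0,0,1.5,0,0,0],[8.5,0,0,0,0,0,0],[8.5,0,0,0,0,0,0]]}}

```text
time: 5.65
ee_pos: [0.4929, -0.2287, 0.0701]
orientation: [1.855, 1.887, -0.585]
wrist_force: [0.1, 0.3, 1.0]
finger_gap: 0.0849
grip_force: 0.0
```

>>> {"method": "apply_moves", "body": {"targets": [[0,0,0,0,0,0,0],[0,0,0,0,0,0,0],[0,0,0,0,0,0,0],[0,0,0,0,0,0,0],[0,0,0,0,0,0,0],[0,0,0,0,0,0,0],[0,0,0,0,0,0,0],[0,0,0,0,0,0,0]]}}

```text
time: 6.32
ee_pos: [0.4934, -0.228, 0.0714]
orientation: [1.853, 1.885, -0.583]
wrist_force: [-1.5, 4.4, 7.6]
finger_gap: 0.0602
grip_force: 63.8
```

>>> {"method": "apply_moves", "body": {"targets": [[0,0,0,-1,0,0,0],[0,0,0,-1.5,0,0,0],[0,0,0,-2.5,0,0,0],[0,0,0,-3,0,0,0],[0,0,0,-3,0,0,0],[0,0,0,0,0,0,0]]}}

```text
time: 6.82
ee_pos: [0.4932, -0.163, 0.165]
orientation: [1.85, 1.883, -0.577]
wrist_force: [0.4, -0.3, -0.3]
finger_gap: 0.0603
grip_force: 66.4
```

Run:
```python
from h import *
W=pose();print(W[:3,3])
a=np.radians(107.05);ex=np.array([np.cos(a),np.sin(a),0]);ey=np.array([-np.sin(a),np.cos(a),0])
O=np.array([.5517,.1479,0]);print('A',O-.022*ex+.05075*ey,'B',O-.022*ex-.06075*ey)
At=O-.022*ex+.05075*ey
plan([mk([.50,-.03,.22],down(145)),mk(At+[0,0,.125],down(197.05))])
```

```text
[ 0.4932402  -0.1630343   0.16502592]
A [0.50963104 0.11198671 0.        ] B [0.61623053 0.14467919 0.        ]
11 x [0.88, 0.55, -0.87, -0.0255, 0.0518, -0.0829]
   path [[0.5, -0.15, 0.17], [0.51, -0.13, 0.17], [0.51, -0.1, 0.18], [0.51, -0.07, 0.19], [0.51, -0.05, 0.2]]
9 x [0.23, 1.62, 1.06, 0.0, 0.0, -0.1009]
   path [[0.51, -0.02, 0.21], [0.52, 0.02, 0.19], [0.52, 0.05, 0.17], [0.52, 0.08, 0.15]]
```

>>> {"method": "apply_moves", "body": {"targets": [[0,0.88,0.55,-0.87,-0.0255,0.0518,-0.0829],[0,0.88,0.55,-0.87,-0.0255,0.0518,-0.0829],[0,0.88,0.55,-0.87,-0.0255,0.0518,-0.0829],[0,0.88,0.55,-0.87,-0.0255,0.0518,-0.0829],[0,0.88,0.55,-0.87,-0.0255,0.0518,-0.0829],[0,0.88,0.55,-0.87,-0.0255,0.0518,-0.0829],[0,0.88,0.55,-0.87,-0.0255,0.0518,-0.0829],[0,0.88,0.55,-0.87,-0.0255,0.0518,-0.0829],[0,0.88,0.55,-0.87,-0.0255,0.0518,-0.0829],[0,0.88,0.55,-0.87,-0.0255,0.0518,-0.0829],[0,0.88,0.55,-0.87,-0.0255,0.0518,-0.0829]]}}

```text
time: 7.73
ee_pos: [0.499, -0.0317, 0.2155]
orientation: [-0.939, -2.988, -0.003]
wrist_force: [0.7, -0.4, -2.1]
finger_gap: 0.0604
grip_force: 66.3
```

>>> {"method": "apply_moves", "body": {"targets": [[0,0.23,1.62,1.06,0,0,-0.1009],[0,0.23,1.62,1.06,0,0,-0.1009],[0,0.23,1.62,1.06,0,0,-0.1009],[0,0.23,1.62,1.06,0,0,-0.1009],[0,0.23,1.62,1.06,0,0,-0.1009],[0,0.23,1.62,1.06,0,0,-0.1009],[0,0.23,1.62,1.06,0,0,-0.1009],[0,0.23,1.62,1.06,0,0,-0.1009],[0,0.23,1.62,1.06,0,0,-0.1009],[0,0,0,0,0,0,0],[0,0,0,0,0,0,0]]}}

```text
time: 8.65
ee_pos: [0.5082, 0.1098, 0.1196]
orientation: [0.459, -3.099, -0.004]
wrist_force: [0.3, -0.2, -1.8]
finger_gap: 0.0602
grip_force: 66.3
```

Run:
```python
from h import *
o=env.get_obs();W=pose(o);print(o['time'],o['ee_pos'],W[:3,:3].round(4).tolist(),o['wrist_force'],o['finger_gap'])
np.save('w3.npy',W)
im=read_camera('wrist');cv2.imwrite('pics/w3.png',im[:,:,::-1])
s=read_camera('top');cv2.imwrite('pics/t3.png',s[:,:,::-1])
s=read_camera('scene');cv2.imwrite('pics/s3.png',s[:,:,::-1])
cv2.imwrite('pics/v3.png',cv2.resize(cv2.convertScaleAbs(im[:,:,::-1],alpha=1.4),(800,600)))
```

```text
8.65 [0.50820718 0.10981544 0.11963325] [[-0.9571, -0.2896, -0.0087], [-0.2896, 0.9571, 0.0012], [0.008, 0.0037, -1.0]] [ 0.31952888 -0.15878961 -1.8142798 ] 0.060217964067618375
```

View pics/v3.png

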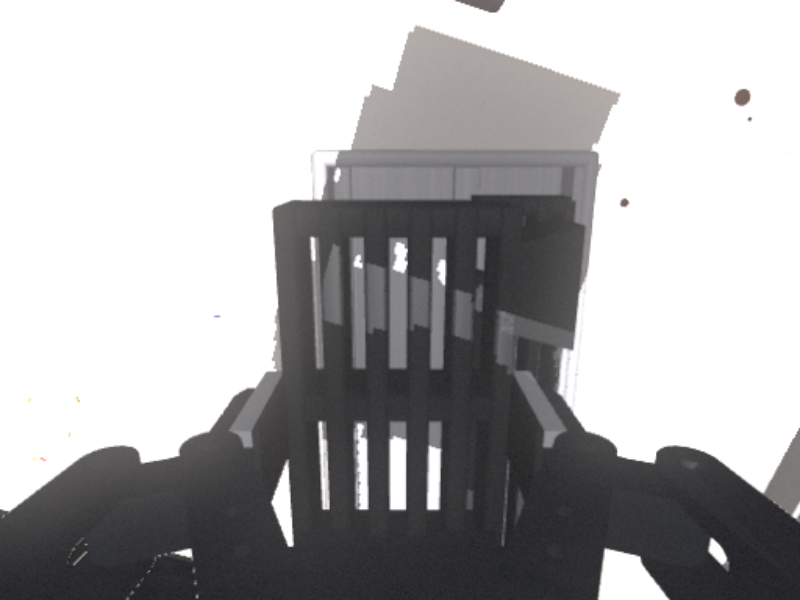

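A is held squarely; its near end is at view row ~208, its side tab at right. I'll measure the panel in the tool frame from edge profiles.

Run:
```python
from h import *
im=cv2.cvtColor(cv2.imread('pics/w3.png'),cv2.COLOR_BGR2GRAY)
for r in (140,160,180,200,215,228): print(r,'L',im[r,172:192].tolist(),'R',im[r,312:340].tolist(),'T',im[r,364:384].tolist())
for c_ in (190,210,240,270,290): print(c_,im[124:142,c_].tolist())
for c_ in (345,355,365): print(c_,'tab',im[120:148,c_].tolist(),im[205:228,c_].tolist())
print('far',[im[320:352,c_].tolist() for c_ in (200,330)])
```

```text
140 L [224, 217, 149, 75, 74, 74, 73, 73, 72, 71, 73, 73, 73, 68, 70, 68, 67, 68, 69, 70] R [42, 40, 41, 42, 44, 42, 42, 39, 39, 40, 40, 42, 44, 42, 45, 43, 43, 40, 44, 43, 42, 42, 45, 52, 43, 38, 37, 40] T [55, 56, 58, 74, 92, 101, 96, 94, 98, 99, 103, 103, 101, 101, 97, 155, 211, 222, 223, 222]
160 L [224, 224, 223, 207, 71, 68, 70, 71, 70, 69, 68, 69, 69, 71, 67, 67, 63, 63, 60, 60] R [32, 32, 33, 31, 33, 34, 30, 35, 39, 38, 39, 38, 41, 38, 42, 43, 39, 42, 42, 40, 39, 43, 39, 41, 42, 41, 44, 43] T [58, 56, 57, 59, 57, 61, 59, 60, 62, 89, 103, 101, 99, 141, 206, 223, 223, 222, 223, 223]
180 L [225, 224, 224, 224, 208, 90, 69, 69, 69, 69, 65, 67, 65, 65, 65, 67, 63, 61, 61, 62] R [32, 34, 31, 33, 33, 34, 33, 39, 38, 42, 41, 40, 37, 39, 39, 41, 38, 40, 39, 41, 42, 42, 41, 42, 43, 42, 43, 45] T [58, 59, 57, 58, 59, 62, 61, 84, 101, 134, 160, 182, 213, 223, 223, 222, 224, 223, 223, 223]
200 L [224, 224, 223, 223, 209, 114, 84, 68, 66, 66, 65, 66, 64, 66, 63, 64, 62, 63, 62, 59] R [34, 32, 29, 33, 33, 46, 56, 67, 81, 86, 85, 79, 64, 64, 61, 42, 41, 37, 42, 42, 41, 43, 45, 44, 45, 43, 42
[... 1328 characters left out ...]
57]
355 tab [99, 98, 97, 98, 85, 55, 49, 52, 53, 55, 52, 54, 53, 53, 52, 51, 49, 48, 47, 48, 48, 47, 48, 46, 46, 51, 50, 47] [54, 52, 53, 53, 66, 72, 72, 72, 71, 73, 72, 73, 73, 72, 70, 71, 65, 56, 57, 70, 78, 79, 79]
365 tab [77, 77, 76, 75, 78, 73, 62, 61, 60, 60, 58, 57, 57, 56, 57, 57, 55, 57, 56, 53, 56, 53, 51, 53, 53, 52, 55, 53] [60, 58, 61, 59, 60, 60, 59, 70, 76, 78, 79, 76, 78, 76, 75, 77, 75, 76, 83, 156, 184, 187, 188]
far [[41, 43, 40, 40, 39, 41, 38, 38, 41, 40, 42, 41, 38, 39, 37, 37, 37, 38, 37, 39, 42, 42, 40, 40, 37, 41, 39, 39, 37, 39, 38, 37], [45, 44, 42, 44, 46, 47, 45, 47, 43, 44, 47, 49, 49, 46, 42, 34, 35, 32, 32, 33, 34, 32, 32, 32, 29, 34, 28, 30, 33, 32, 28, 33]]
```

```bash
cat > fitp.py <<'E'
from h import *
def fit(segs,T_tc,K,k,sig=None,x0=(0,0,-.0,0,0)):
    """segs: (P0,P1 panel coords mm (along tool x, tool y, tool z from panel centre), pts). returns tool-frame x,y,z(mm),yaw(deg),pitch(deg)"""
    c=(K,k,np.linalg.inv(T_tc))
    def res(q):
        M=R.from_euler('zy',[q[3],q[4]],degrees=True).as_matrix();out=[]
        for P0,P1,pts in segs:
            a,b=proj(c,(np.array([P0,P1])@M.T+q[:3])*1e-3);n=np.array([-(b-a)[1],(b-a)[0]])/np.linalg.norm(b-a)
            out+=[(np.array(x)-a)@n for x in pts]
        return np.array(out+[q[4]*.7])
    f=least_squares(res,x0);return f.x,f.fun
E
python3 - <<'E'
from fitp import *
p=camera_params('wrist')
S=[([55,-31,-11],[0,-31,-11],[(174,140),(175.7,160),(176.9,180),(178,200),(178.8,215),(179.7,228)]),
([30,31,-11],[0,31,-11],[(316.9,200),(316.6,215),(316.8,228)]),
([55,-25,10],[55,25,10],[(190,127.7),(240,128),(270,128),(290,128)]),
([49,45,-11],[19,45,-11],[(373.3,160),(371.3,180),(369,200),(367,215)])]
for s in (S,S[:3],[S[0],S[2],S[3]]):
    x,f=fit(s,p['T_tool_cam'],p['K'],p['k1']);print(x.round(2),f.round(1))
E
```

```text
[ 1.11 -3.11  1.01  3.8   6.85] [ 1.1 -0.  -0.7 -1.3 -1.7 -2.3 11.1  9.   6.7  3.6  0.6 -1.4 -2.7 -2.7
 -4.8 -6.5 -7.6  4.8]
[ 1.09 -3.31  8.29  0.04 -0.17] [ 0.2 -0.2 -0.2 -0.   0.1  0.1  0.6  0.1 -0.8 -0.2  0.1  0.1  0.1 -0.1]
[ 2.04  0.13 -6.23  0.3   0.34] [ 0.3 -0.2 -0.2 -0.   0.1 -0.   0.1  0.1 -0.  -0.1 -0.2 -0.2 -0.   0.5
  0.2]
```

Run:
```python
from h import *
g=cv2.GaussianBlur(cv2.cvtColor(cv2.imread('pics/r1.png'),cv2.COLOR_BGR2GRAY),(0,0),1).astype(float)
def edges(cols,r0,r1,sign):
    out=[]
    for c in cols:
        d=sign*np.diff(g[r0:r1,c]);i=int(np.argmax(d))
        if 0<i<len(d)-1:
            i=i+.5*(d[i-1]-d[i+1])/(d[i-1]-2*d[i]+d[i+1])
        out.append(r0+i+.5)
    cols=np.array(cols);out=np.array(out);m=abs(out-np.median(out))<5
    p=np.polyfit(cols[m],out[m],1)
    for _ in range(3): m=m&(abs(np.polyval(p,cols)-out)<1.2);p=np.polyfit(cols[m],out[m],1)
    return np.degrees(p[0]),np.polyval(p,399),m.sum()
print('grate inner',edges(range(190,580,6),185,205,1))
print('rim out bottom L',edges(range(40,180,5),400,418,1),edges(range(430,740,6),398,416,1))
print('rim top out',edges(range(180,760,6),30,48,-1), 'bottom inner',edges(range(90,740,6),378,396,1))
for r in (165,175,185): print(r,g[r,590:700].astype(int)[::2].tolist())
for r in (210,225,235): print(r,g[r,50:200].astype(int)[::3].tolist())
```

```text
grate inner (np.float64(-0.5221217070012691), np.float64(196.74187036597448), np.int64(64))
rim out bottom L (np.float64(-0.7566720922242688), np.float64(406.87684819912363), np.int64(22)) (np.float64(-0.5668414555779417), np.float64(408.31879997807704), np.int64(50))
rim top out (np.float64(-0.3642727900687259), np.float64(38.144501149944944), np.int64(43)) bottom inner (np.float64(-0.509156709755531), np.float64(389.7615712290466), np.int64(87))
165 [71, 70, 68, 69, 83, 110, 132, 140, 142, 142, 142, 142, 141, 140, 140, 139, 138, 140, 141, 140, 138, 141, 142, 140, 140, 142, 142, 141, 139, 140, 140, 140, 139, 140, 142, 140, 140, 141, 141, 141, 142, 142, 142, 142, 141, 142, 142, 144, 134, 104, 76, 63, 63, 68, 71]
175 [72, 73, 74, 72, 72, 78, 97, 122, 137, 141, 140, 139, 139, 138, 140, 142, 141, 141, 140, 139, 138, 140, 140, 140, 141, 141, 140, 140, 141, 141, 140, 139, 139, 139, 139, 140, 140, 141, 141, 141, 140, 139, 139, 139, 139, 141, 143, 126, 94, 71, 67, 72, 75, 74, 73]
185 [74, 75, 77, 76, 75, 71, 69, 80, 106, 127, 135, 135, 136, 136, 137, 136, 135, 134, 134, 135, 136, 135, 135, 137, 138, 138, 139, 139, 139, 140, 139, 137, 134, 133, 135, 133, 134, 134, 134, 136, 137, 138, 137, 137, 138, 135, 113, 84, 67, 68, 74, 77, 78, 77, 77]
210 [126, 126, 124, 124, 126, 121, 113, 100, 97, 99, 99, 97, 97, 97, 97, 95, 97, 99, 99, 97, 95, 95, 96, 98, 99, 98, 97, 97, 95, 97, 95, 99, 92, 77, 68, 66, 67, 67, 67, 67, 68, 85, 114, 131, 134, 133, 133, 132, 130, 132]
225 [124, 124, 124, 122, 117, 106, 99, 98, 97, 98, 99, 97, 98, 96, 97, 99, 97, 98, 100, 100, 99, 97, 98, 98, 100, 100, 98, 99, 98, 98, 97, 96, 98, 97, 87, 74, 70, 71, 69, 69, 70, 67, 78, 106, 129, 133, 132, 132, 131, 131]
235 [117, 121, 122, 117, 109, 101, 101, 97, 97, 100, 101, 99, 98, 99, 100, 99, 96, 96, 99, 100, 100, 98, 97, 98, 99, 98, 97, 98, 97, 95, 96, 95, 96, 98, 95, 84, 72, 68, 69, 70, 65, 67, 70, 80, 103, 126, 136, 136, 136, 134]
```

Run:
```python
from h import *
M=down(197.1);t=np.array([.5094,.1120,0])-M@[.00204,.00013,0]
a=mk([*t[:2],.065],M);plan([a]); plan([mk([*t[:2],.046],M)],start=a)
```

```text
2 x [-0.17, 0.15, 2.77, 0.0014, -0.0029, -0.0033]
   path [[0.51, 0.11, 0.09]]
1 x [-0.0, -0.0, 1.9, 0.0, 0.0, 0.0]
   path []
```

>>> {"method": "apply_moves", "body": {"targets": [[0,-0.17,0.15,2.7,0.0014,-0.0029,-0.0033],[0,-0.17,0.15,2.8,0.0014,-0.0029,-0.0033],[0,0,0,1.2,0,0,0],[0,0,0,0.5,0,0,0],[0,0,0,0,0,0,0],[0,0,0,0,0,0,0]]}}

```text
time: 9.3
ee_pos: [0.5114, 0.1128, 0.0486]
orientation: [-0.469, 3.106, 0.0]
wrist_force: [0.0, 0.2, -0.1]
finger_gap: 0.0602
grip_force: 66.2
```

Run:
```python
from h import *
o=env.get_obs();W=pose(o);print(o['time'],o['ee_pos'],W[:3,:3].round(4).tolist(),o['wrist_force'],o['finger_gap'])
np.save('w4.npy',W)
im=read_camera('wrist');cv2.imwrite('pics/w4.png',im[:,:,::-1])
r=im[60:250,150:405,::-1]
cv2.imwrite('pics/v4.png',cv2.resize(cv2.convertScaleAbs(r,alpha=2.2),(800,596),interpolation=cv2.INTER_CUBIC))
M=down(197.1);t=np.array([.5094,.1120,0])-M@[.00204,.00013,0];plan([mk([*t[:2],W[2,3]],M)])
```

```text
9.3 [0.51140614 0.11279467 0.04858958] [[-0.9554, -0.2952, 0.0001], [-0.2952, 0.9554, 0.0002], [-0.0001, 0.0001, -1.0]] [ 0.00183703  0.21091282 -0.08745972] 0.06024196171489822
1 x [0.03, -0.04, 0.03, -0.0001, 0.0009, 0.0015]
   path []
```

View pics/v4.png

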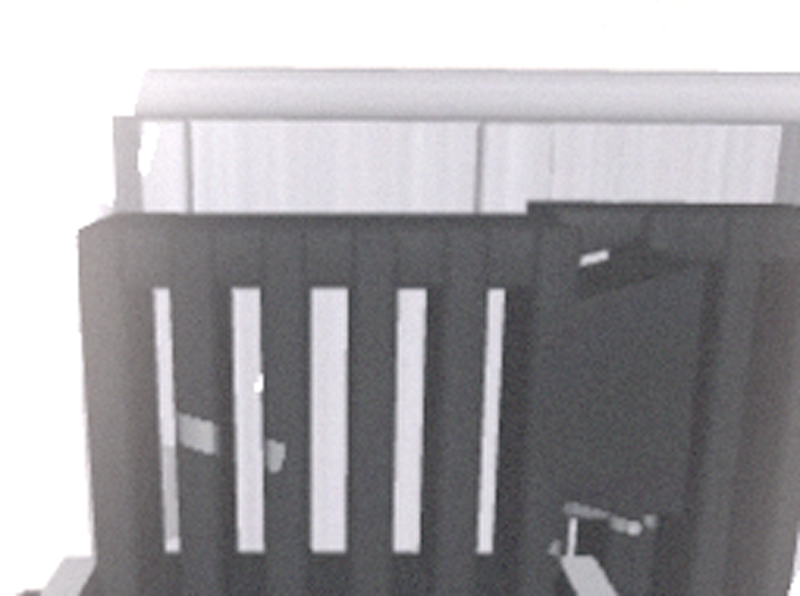

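The tab sits over the notch, with thin gaps showing on both sides (about (595,258) and (610,515)). I'll descend gently.

>>> {"method": "apply_moves", "body": {"targets": [[0,0.03,-0.04,0.3,0,0,0.0015],[0,0,0,0.3,0,0,0],[0,0,0,0.2,0,0,0],[0,0,0,0,0,0,0]]}}

```text
time: 9.68
ee_pos: [0.511, 0.1128, 0.0401]
orientation: [0.468, -3.107, -0.001]
wrist_force: [2.2, 0.4, 3.1]
finger_gap: 0.0603
grip_force: 66.8
```

>>> {"method": "apply_moves", "body": {"targets": [[0,0,0,0.2,0,0,0],[0,0,0,0.2,0,0,0],[0,0,0,0,0,0,0]]}}

```text
time: 9.93
ee_pos: [0.5114, 0.1129, 0.0357]
orientation: [-0.467, 3.106, 0.001]
wrist_force: [4.6, 2.2, -0.1]
finger_gap: 0.0604
grip_force: 66.5
```

>>> {"method": "apply_moves", "body": {"targets": [[0,-0.1,0,0.1,0,0,0],[0,0,0,0.1,0,0,0],[0,0,0,0.1,0,0,0],[0,0,0,0,0,0,0]]}}

```text
time: 10.27
ee_pos: [0.5114, 0.1131, 0.0325]
orientation: [0.468, -3.105, -0.001]
wrist_force: [2.0, 1.9, -1.1]
finger_gap: 0.0601
grip_force: 66.5
```

>>> {"method": "apply_moves", "body": {"targets": [[0,0,0,0.2,0,0,0],[0,0,0,0.1,0,0,0],[0,0,0,0,0,0,0]]}}

```text
time: 10.52
ee_pos: [0.5114, 0.113, 0.0309]
orientation: [0.469, -3.106, 0.0]
wrist_force: [-3.6, 1.1, 15.6]
finger_gap: 0.0603
grip_force: 75.6
```

>>> {"method": "apply_moves", "body": {"targets": [[8.5,0,0,-0.2,0,0,0],[8.5,0,0,0,0,0,0],[8.5,0,0,0,0,0,0],[8.5,0,0,0,0,0,0],[8.5,0,0,-0.5,0,0,0],[8.5,0,0,-2,0,0,0],[8.5,0,0,-3,0,0,0],[0,0.2,0,0,0,0,0],[0,0,0,0,0,0,0],[0,0,0,0,0,0,0]]}}

```text
time: 11.35
ee_pos: [0.5092, 0.1124, 0.0865]
orientation: [0.468, -3.105, -0.001]
wrist_force: [-0.0, -0.3, 0.1]
finger_gap: 0.0511
grip_force: 0.0
```

Run:
```python
from h import *
o=env.get_obs();W=pose(o);print(o['time'],o['ee_pos'],o['wrist_force'],o['finger_gap'])
np.save('w5.npy',W)
im=read_camera('wrist');cv2.imwrite('pics/w5.png',im[:,:,::-1])
cv2.imwrite('pics/v5.png',cv2.resize(cv2.convertScaleAbs(im[:,:,::-1],alpha=1.8),(800,600)))
```

```text
11.35 [0.50921828 0.11244537 0.08647772] [-0.01960383 -0.31552795  0.05182154] 0.051134680789630765
```

View pics/v5.png

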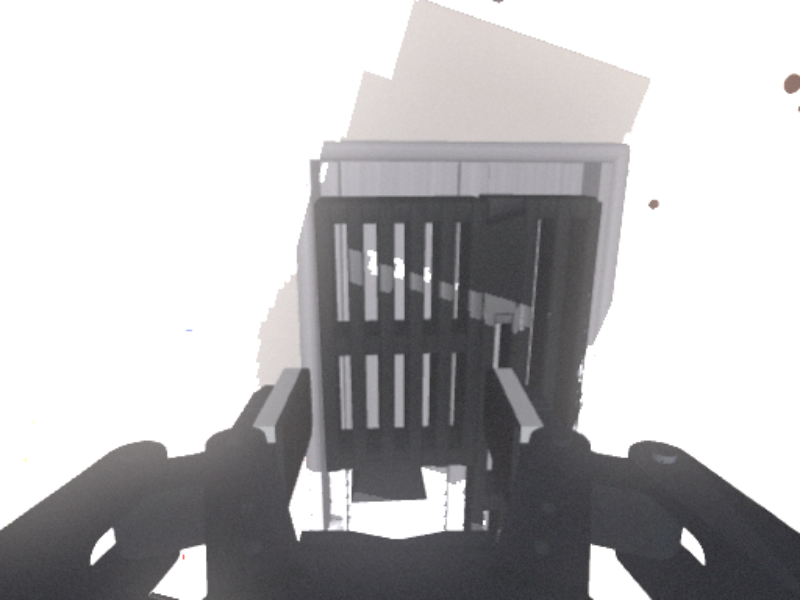

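A sits on its clip with the tab in the notch. Now I'll press it down.

>>> {"method": "apply_moves", "body": {"targets": [[0,0,0,1.5,0,0,0],[0,0,0,1.5,0,0,0],[0,0,0,0.4,0,0,0],[0,0,0,0.3,0,0,0],[0,0,0,0.3,0,0,0],[0,0,0,0.3,0,0,0]]}}

```text
time: 11.9
ee_pos: [0.5098, 0.1124, 0.0438]
orientation: [0.468, -3.106, -0.001]
wrist_force: [-0.0, -0.7, 2.7]
finger_gap: 0.0001
grip_force: 1.5
```

>>> {"method": "apply_moves", "body": {"targets": [[0,0,0,0.2,0,0,0],[0,0,0,0.2,0,0,0],[0,0,0,0.2,0,0,0],[0,0,0,0,0,0,0]]}}

```text
time: 12.23
ee_pos: [0.5096, 0.1124, 0.0379]
orientation: [0.468, -3.105, -0.001]
wrist_force: [-0.0, 0.1, 0.1]
finger_gap: 0.0
grip_force: 0.0
```

>>> {"method": "apply_moves", "body": {"targets": [[0,0,0,0.1,0,0,0],[0,0,0,0.1,0,0,0],[0,0,0,0.1,0,0,0],[0,0,0,0,0,0,0]]}}

```text
time: 12.57
ee_pos: [0.5094, 0.1124, 0.036]
orientation: [0.469, -3.105, 0.0]
wrist_force: [-5.5, -2.3, 17.4]
finger_gap: 0.0001
grip_force: 8.5
```

Run:
```python
from h import *
M=tilt(1.0);C=np.array([.6068,-.2240,.0727])+M[:,0]*.0015;g=mk(C-M[:,2]*.001,M);pre=mk(C-M[:,2]*.06,M)
W=pose();a=W.copy();a[2,3]+=.08
plan([a,mk([.54,0,.22],down(145)),pre,g])
```

```text
3 x [0.0, 0.0, -2.67, 0.0, -0.0, 0.0]
   path [[0.51, 0.11, 0.06], [0.51, 0.11, 0.09]]
9 x [-0.49, -1.25, -1.16, -0.0, -0.0001, 0.1012]
   path [[0.52, 0.1, 0.13], [0.53, 0.08, 0.15], [0.54, 0.05, 0.17], [0.54, 0.03, 0.2]]
11 x [-1.55, -0.27, 1.41, 0.0261, -0.0513, 0.0829]
   path [[0.55, -0.01, 0.21], [0.57, -0.04, 0.18], [0.59, -0.07, 0.16], [0.6, -0.11, 0.14], [0.61, -0.15, 0.13]]
2 x [0.0, -0.0, 2.95, -0.0, -0.0, -0.0]
   path [[0.61, -0.21, 0.1]]
```

>>> {"method": "apply_moves", "body": {"targets": [[0,0,0,-2.67,0,0,0],[0,0,0,-2.67,0,0,0],[0,0,0,-2.67,0,0,0],[0,-0.49,-1.25,-1.16,0,0,0.1012],[0,-0.49,-1.25,-1.16,0,0,0.1012],[0,-0.49,-1.25,-1.16,0,0,0.1012],[0,-0.49,-1.25,-1.16,0,0,0.1012],[0,-0.49,-1.25,-1.16,0,0,0.1012],[0,-0.49,-1.25,-1.16,0,0,0.1012],[0,-0.49,-1.25,-1.16,0,0,0.1012],[0,-0.49,-1.25,-1.16,0,0,0.1012],[0,-0.49,-1.25,-1.16,0,0,0.1012]]}}

```text
time: 13.57
ee_pos: [0.5407, -0.0007, 0.2194]
orientation: [-0.953, -2.992, 0.0]
wrist_force: [-0.2, -0.2, -0.2]
finger_gap: 0.0002
grip_force: 0.0
```

>>> {"method": "apply_moves", "body": {"targets": [[8.5,-1.55,-0.27,1.41,0.0261,-0.0513,0.0829],[8.5,-1.55,-0.27,1.41,0.0261,-0.0513,0.0829],[8.5,-1.55,-0.27,1.41,0.0261,-0.0513,0.0829],[8.5,-1.55,-0.27,1.41,0.0261,-0.0513,0.0829],[8.5,-1.55,-0.27,1.41,0.0261,-0.0513,0.0829],[8.5,-1.55,-0.27,1.41,0.0261,-0.0513,0.0829],[8.5,-1.55,-0.27,1.41,0.0261,-0.0513,0.0829],[8.5,-1.55,-0.27,1.41,0.0261,-0.0513,0.0829],[8.5,-1.55,-0.27,1.41,0.0261,-0.0513,0.0829],[8.5,-1.55,-0.27,1.41,0.0261,-0.0513,0.0829],[8.5,-1.55,-0.27,1.41,0.0261,-0.0513,0.0829],[8.5,0,0,0,0,0,0]]}}

```text
time: 14.57
ee_pos: [0.6064, -0.19, 0.1175]
orientation: [1.859, 1.884, -0.59]
wrist_force: [-0.5, -0.7, -0.9]
finger_gap: 0.085
grip_force: 0.0
```

Run:
```python
from h import *
print(env.get_obs()['time'],env.get_obs()['finger_gap'])
M=tilt(1.0);C=np.array([.6068,-.2240,.0727])+M[:,0]*.0015;g=mk(C-M[:,2]*.001,M)
plan([g])
```

```text
14.5667 0.08499244002763923
2 x [-0.03, 0.0, 2.76, -0.0029, 0.0003, -0.0011]
   path [[0.61, -0.21, 0.1]]
```

>>> {"method": "apply_moves", "body": {"targets": [[8.5,0,0,1.6,0,0,0],[8.5,0,0,1.6,0,0,0],[8.5,0,0,1.4,0,0,0],[8.5,0,0,1.3,0,0,0],[8.5,0,0,0,0,0,0],[0,0,0,0,0,0,0],[0,0,0,0,0,0,0],[0,0,0,0,0,0,0],[0,0,0,0,0,0,0],[0,0,0,0,0,0,0],[0,0,0,0,0,0,0],[0,0,0,0,0,0,0]]}}

```text
time: 15.57
ee_pos: [0.6081, -0.2215, 0.0726]
orientation: [1.854, 1.887, -0.584]
wrist_force: [-2.1, 5.0, 6.2]
finger_gap: 0.06
grip_force: 65.6
```

>>> {"method": "apply_moves", "body": {"targets": [[0,0,0,0,0,0,0],[0,0,0,-1,0,0,0],[0,0,0,-1.5,0,0,0],[0,0,0,-2.5,0,0,0],[0,0,0,-3,0,0,0],[0,0,0,-3,0,0,0],[0,0,0,0,0,0,0]]}}

```text
time: 16.15
ee_pos: [0.6083, -0.1564, 0.167]
orientation: [1.851, 1.884, -0.577]
wrist_force: [0.4, 0.2, -1.2]
finger_gap: 0.06
grip_force: 65.6
```

Run:
```python
from h import *
W=pose();print(W[:3,3])
O=np.array([.6162,.1447,.12])
plan([mk([.56,-.03,.22],down(80)),mk(O,down(17.1))])
```

```text
[ 0.60832001 -0.15635404  0.16701389]
6 x [1.64, -0.91, -1.58, 0.011, 0.1015, 0.0311]
   path [[0.6, -0.13, 0.17], [0.59, -0.11, 0.18], [0.58, -0.09, 0.18], [0.57, -0.07, 0.19], [0.57, -0.05, 0.21]]
10 x [1.81, -0.67, 1.0, 0.0, 0.0, 0.1098]
   path [[0.56, -0.01, 0.21], [0.56, 0.03, 0.19], [0.56, 0.07, 0.17], [0.58, 0.1, 0.15], [0.6, 0.13, 0.13]]
```

>>> {"method": "apply_moves", "body": {"targets": [[0,1.64,-0.91,-1.58,0.011,0.1015,0.0311],[0,1.64,-0.91,-1.58,0.011,0.1015,0.0311],[0,1.64,-0.91,-1.58,0.011,0.1015,0.0311],[0,1.64,-0.91,-1.58,0.011,0.1015,0.0311],[0,1.64,-0.91,-1.58,0.011,0.1015,0.0311],[0,1.64,-0.91,-1.58,0.011,0.1015,0.0311]]}}

```text
time: 16.65
ee_pos: [0.5587, -0.0312, 0.2154]
orientation: [-2.402, -2.008, 0.003]
wrist_force: [-0.3, -0.4, -2.2]
finger_gap: 0.0599
grip_force: 65.6
```

>>> {"method": "apply_moves", "body": {"targets": [[0,1.81,-0.67,1,0,0,0.1098],[0,1.81,-0.67,1,0,0,0.1098],[0,1.81,-0.67,1,0,0,0.1098],[0,1.81,-0.67,1,0,0,0.1098],[0,1.81,-0.67,1,0,0,0.1098],[0,1.81,-0.67,1,0,0,0.1098],[0,1.81,-0.67,1,0,0,0.1098],[0,1.81,-0.67,1,0,0,0.1098],[0,1.81,-0.67,1,0,0,0.1098],[0,1.81,-0.67,1,0,0,0.1098],[0,0,0,0,0,0,0],[0,0,0,0,0,0,0]]}}

```text
time: 17.65
ee_pos: [0.6153, 0.1423, 0.1135]
orientation: [-3.104, -0.466, 0.016]
wrist_force: [-0.1, -0.0, -1.6]
finger_gap: 0.0597
grip_force: 65.6
```

Run:
```python
from h import *
o=env.get_obs();W=pose(o);print(o['time'],o['ee_pos'],W[:3,:3].round(4).tolist(),o['wrist_force'],o['finger_gap'],o['joints'].round(2))
np.save('w6.npy',W)
im=read_camera('wrist');cv2.imwrite('pics/w6.png',im[:,:,::-1])
cv2.imwrite('pics/v6.png',cv2.resize(cv2.convertScaleAbs(im[60:300,100:420,::-1],alpha=1.8),(800,600),interpolation=cv2.INTER_CUBIC))
```

```text
17.65 [0.61532808 0.14227335 0.11354486] [[0.9559, 0.2934, -0.0102], [0.2934, -0.956, 0.0009], [-0.0095, -0.0038, -0.9999]] [-0.09405002 -0.047624   -1.57337086] 0.05970873096021765 [0.04 0.62 1.22 0.   1.3  1.31]
```

View pics/v6.png

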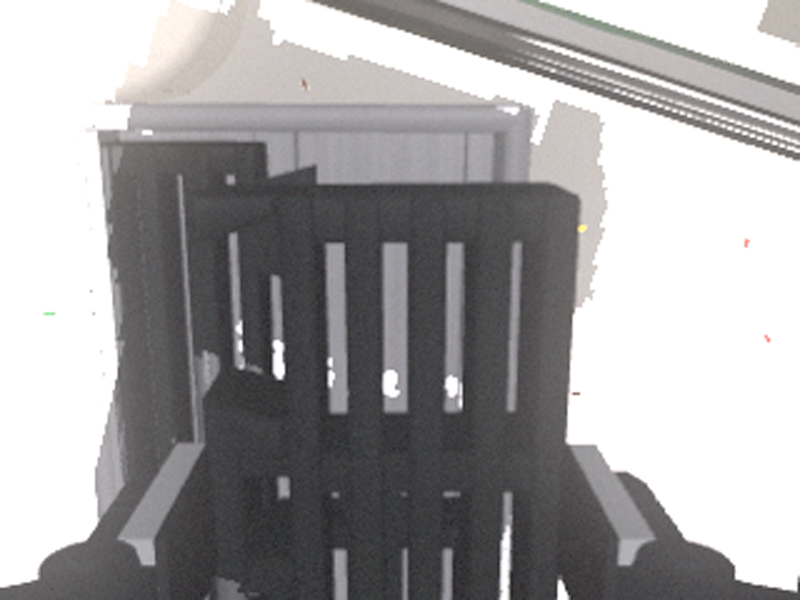

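Run:
```python
from fitp import *
p=camera_params('wrist');im=cv2.imread('pics/w6.png');g=cv2.cvtColor(im,cv2.COLOR_BGR2GRAY).astype(int)
W=np.load('w6.npy');c=(p['K'],p['k1'],np.linalg.inv(W@p['T_tool_cam']))
# panel B: right edge & near lower edge
def fall(v,sgn): d=sgn*np.diff(v);i=int(np.argmax(d));return i+.5
RE=[(300+fall(g[r,300:350],1),r) for r in range(142,236,8)]
NE=[(cc,124+fall(g[124:142,cc],-1)) for cc in range(232,316,12)]
print(RE);print(NE)
S=[([55,31,-11],[0,31,-11],RE),([55,-25,10],[55,25,10],NE)]
# y fixed .1 through extra pseudo
cc=(p['K'],p['k1'],np.linalg.inv(p['T_tool_cam']))
def res(q,y):
    M=R.from_euler('zy',[q[2],q[3]],degrees=True).as_matrix();out=[]
    for P0,P1,pts in S:
        a,b=proj(cc,(np.array([P0,P1])@M.T+[q[0],y,q[1]])*1e-3);n=np.array([-(b-a)[1],(b-a)[0]])/np.linalg.norm(b-a)
        out+=[(np.array(x)-a)@n for x in pts]
    return np.array(out+[q[3]*.7])
for y in(-.2,.1,.4):
    f=least_squares(res,[0,-4,0,0],args=(y,),loss='soft_l1');print(y,f.x.round(2),f.fun.round(1))
# rect of tray, frame O=(.5517,.1479) yaw 106.8, z .036
r=rect(im,c,[.5517,.1479],106.8,.036,70,135,3);r=cv2.convertScaleAbs(r,alpha=1.8)[:, :270]
cv2.imwrite('pics/r6.png',cv2.resize(r,None,fx=1.4,fy=1.4))
print(r.shape)
```

```text
[(342.5, 142), (331.5, 150), (339.5, 158), (338.5, 166), (335.5, 174), (332.5, 182), (328.5, 190), (328.5, 198), (327.5, 206), (327.5, 214), (326.5, 222), (326.5, 230)]
[(232, 133.5), (244, 133.5), (256, 133.5), (268, 132.5), (280, 132.5), (292, 132.5), (304, 132.5)]
-0.2 [-1.34  2.2   2.81  2.12] [-5.4  4.5 -4.4 -4.4 -2.4 -0.4  2.6  1.6  1.6  0.6  0.6 -0.4  2.5  1.9
  1.3 -0.3 -0.8 -1.4 -2.   1.5]
0.1 [-1.46  3.39  2.81  2.12] [-5.4  4.5 -4.4 -4.4 -2.4 -0.4  2.6  1.6  1.6  0.6  0.6 -0.4  2.5  1.9
  1.3 -0.3 -0.8 -1.4 -2.   1.5]
0.4 [-1.57  4.58  2.81  2.12] [-5.4  4.5 -4.4 -4.4 -2.4 -0.4  2.6  1.6  1.6  0.6  0.6 -0.4  2.5  1.9
  1.3 -0.3 -0.8 -1.4 -2.   1.5]
(420, 270, 3)
```

View pics/r6.png

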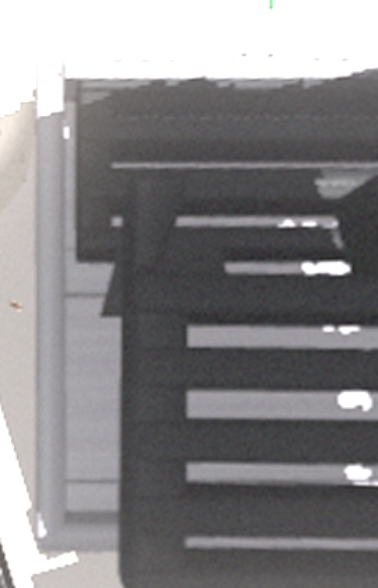

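The rectified view shows the far rim at y≈−126.2, the grate's end at −116.7 and the tab where a −5 mm slide puts it. Both camera orientations agree. Next I'll refine B's pose in the hand.

Run:
```python
from fitp import *
p=camera_params('wrist');g=cv2.cvtColor(cv2.imread('pics/w6.png'),cv2.COLOR_BGR2GRAY).astype(int)
for cc in (235,250,265,280,295,310): print(cc,g[126:142,cc].tolist())
for r in (146,150,156,190,206,222): print(r,g[r,322:342].tolist())
cc=(p['K'],p['k1'],np.linalg.inv(p['T_tool_cam']))
def NEfun(cc_):
    d=-np.diff(cv2.GaussianBlur(g[126:142,cc_-2:cc_+3].mean(1).reshape(-1,1),(1,5),.8).ravel());i=int(np.argmax(d));return 126.5+i+.5*(d[i-1]-d[i+1])/(d[i-1]-2*d[i]+d[i+1])
NE=[(c_,NEfun(c_)) for c_ in range(235,315,12)];print(np.round(NE,1).tolist())
RE=[(331.5,150),(329,190),(328.5,198),(327.9,206),(327.5,214),(327,222),(326.5,230)]
S=[([55,31,-11],[0,31,-11],RE),([55,-25,10],[55,25,10],NE)]
def res(q,y):
    M=R.from_euler('zy',[q[2],q[3]],degrees=True).as_matrix();out=[]
    for P0,P1,pts in S:
        a,b=proj(cc,(np.array([P0,P1])@M.T+[q[0],y,q[1]])*1e-3);n=np.array([-(b-a)[1],(b-a)[0]])/np.linalg.norm(b-a)
        out+=[(np.array(x)-a)@n for x in pts]
    return np.array(out+[q[3]*3])
for y in(-.2,.1,.4):
    f=least_squares(res,[0,-4,0,0],args=(y,));print(y,f.x.round(2),f.fun.round(1))
```

```text
235 [90, 87, 87, 88, 88, 89, 88, 68, 36, 37, 36, 37, 38, 38, 38, 40]
250 [93, 92, 92, 91, 92, 89, 84, 64, 38, 35, 36, 38, 34, 37, 43, 40]
265 [92, 93, 92, 91, 91, 92, 84, 59, 37, 38, 38, 38, 37, 38, 36, 41]
280 [95, 93, 92, 93, 93, 93, 85, 61, 38, 40, 38, 41, 42, 43, 44, 44]
295 [93, 93, 91, 89, 90, 91, 80, 55, 42, 41, 42, 39, 46, 44, 45, 47]
310 [86, 87, 85, 86, 85, 87, 74, 55, 47, 44, 48, 45, 51, 49, 49, 50]
146 [54, 55, 55, 54, 55, 57, 56, 56, 59, 75, 101, 112, 112, 112, 112, 115, 112, 113, 113, 146]
150 [54, 55, 55, 55, 57, 57, 55, 56, 57, 91, 136, 148, 131, 112, 112, 113, 111, 112, 143, 175]
156 [54, 55, 53, 55, 57, 55, 55, 57, 62, 90, 111, 112, 115, 112, 111, 113, 114, 113, 145, 197]
190 [56, 56, 53, 58, 56, 58, 65, 153, 216, 216, 215, 216, 216, 216, 217, 217, 217, 217, 216, 217]
206 [55, 54, 55, 57, 55, 57, 148, 214, 215, 214, 215, 216, 216, 216, 215, 214, 215, 216, 216, 216]
222 [54, 54, 55, 54, 58, 136, 205, 216, 215, 216, 216, 217, 216, 216, 216, 215, 215, 217, 216, 217]
[[235.0, 133.2], [247.0, 133.1], [259.0, 132.8], [271.0, 132.8], [283.0, 132.8], [295.0, 132.5], [307.0, 132.5]]
-0.2 [-1.09 -2.9  -0.23  0.01] [-0.3 -0.1 -0.   0.1  0.1  0.1  0.1  0.2  0.2 -0.1 -0.   0.  -0.2 -0.2
  0. ]
0.1 [-1.19 -1.63 -0.23  0.01] [-0.3 -0.1 -0.   0.1  0.1  0.1  0.1  0.2  0.2 -0.1 -0.   0.  -0.2 -0.2
  0. ]
0.4 [-1.3  -0.35 -0.23  0.01] [-0.3 -0.1 -0.   0.1  0.1  0.1  0.1  0.2  0.2 -0.1 -0.   0.  -0.2 -0.2
  0. ]
```

Run:
```python
from h import *
M=down(16.6);t=np.array([.61614,.14479,0])-M@[-.0012,.0001,0]
plan([mk([*t[:2],.056],M)]);print(t)
```

```text
2 x [0.16, -0.13, 2.92, -0.0017, 0.0042, 0.0039]
   path [[0.62, 0.14, 0.09]]
[0.61726142 0.14522866 0.        ]
```

>>> {"method": "apply_moves", "body": {"targets": [[0,0.16,-0.13,2,-0.0017,0.0042,0.0039],[0,0.16,-0.13,2,-0.0017,0.0042,0.0039],[0,0,0,1.2,0,0,0],[0,0,0,0.6,0,0,0],[0,0,0,0,0,0,0],[0,0,0,0,0,0,0],[0,0,0,0,0,0,0]]}}

```text
time: 18.28
ee_pos: [0.6184, 0.1451, 0.0581]
orientation: [3.109, 0.45, 0.005]
wrist_force: [0.6, -0.1, -1.7]
finger_gap: 0.0599
grip_force: 65.6
```

Run:
```python
from h import *
M=down(16.6)
plan([mk([.61726,.14523,pose()[2,3]],M)])
```

```text
1 x [-0.11, -0.04, -0.0, 0.0006, -0.0033, -0.0022]
   path []
```

>>> {"method": "apply_moves", "body": {"targets": [[0,-0.11,-0.04,0.4,0.0006,-0.0033,-0.0022],[0,0,0,0.5,0,0,0],[0,0,0,0.3,0,0,0],[0,0,0,0,0,0,0],[0,0,0,0,0,0,0]]}}

```text
time: 18.7
ee_pos: [0.6167, 0.1455, 0.0446]
orientation: [-3.108, -0.453, 0.004]
wrist_force: [-0.0, 0.3, -2.2]
finger_gap: 0.0603
grip_force: 65.7
```

>>> {"method": "apply_moves", "body": {"targets": [[0,0,0,0.2,0,0,0],[0,0,0,0.2,0,0,0],[0,0,0,0,0,0,0]]}}

```text
time: 18.95
ee_pos: [0.6173, 0.1458, 0.0413]
orientation: [-3.108, -0.453, 0.0]
wrist_force: [3.7, 0.6, 0.0]
finger_gap: 0.0602
grip_force: 65.8
```

>>> {"method": "apply_moves", "body": {"targets": [[0,0.08,0,0.1,0,0,0],[0,0,0,0.2,0,0,0],[0,0,0,0.1,0,0,0],[0,0,0,0,0,0,0]]}}

```text
time: 19.28
ee_pos: [0.6175, 0.1458, 0.0364]
orientation: [-3.108, -0.453, 0.003]
wrist_force: [2.2, 1.2, -0.8]
finger_gap: 0.0597
grip_force: 65.7
```

>>> {"method": "apply_moves", "body": {"targets": [[0,0,0,0.2,0,0,0],[0,0,0,0.1,0,0,0],[0,0,0,0,0,0,0]]}}

```text
time: 19.53
ee_pos: [0.6175, 0.1458, 0.0335]
orientation: [-3.108, -0.453, 0.003]
wrist_force: [1.7, 0.8, -1.3]
finger_gap: 0.0597
grip_force: 65.8
```

>>> {"method": "apply_moves", "body": {"targets": [[0,0,0,0.1,0,0,0],[0,0,0,0.1,0,0,0],[0,0,0,0.1,0,0,0],[0,0,0,0,0,0,0]]}}

```text
time: 19.87
ee_pos: [0.6175, 0.1458, 0.0312]
orientation: [-3.109, -0.453, 0.002]
wrist_force: [-0.3, 1.9, 4.6]
finger_gap: 0.0599
grip_force: 67.9
```

>>> {"method": "apply_moves", "body": {"targets": [[8.5,0,0,-0.1,0,0,0],[8.5,0,0,0,0,0,0],[8.5,0,0,0,0,0,0],[8.5,0,0,0,0,0,0],[8.5,0,0,-0.5,0,0,0],[8.5,0,0,-2,0,0,0],[8.5,0,0,-3,0,0,0],[0,-0.12,0,0,0,0,0],[0,0,0,0,0,0,0],[0,0,0,0,0,0,0],[0,0,0,0,0,0,0],[0,0,0,0,0,0,0]]}}

```text
time: 20.87
ee_pos: [0.616, 0.1453, 0.0857]
orientation: [-3.108, -0.453, 0.006]
wrist_force: [-0.9, -0.5, 0.2]
finger_gap: 0.0251
grip_force: 0.0
```

>>> {"method": "apply_moves", "body": {"targets": [[0,0,0,0,0,0,0],[0,0,0,1.5,0,0,0],[0,0,0,1.5,0,0,0],[0,0,0,0.5,0,0,0],[0,0,0,0.3,0,0,0],[0,0,0,0.2,0,0,0],[0,0,0,0,0,0,0]]}}

```text
time: 21.45
ee_pos: [0.6165, 0.1454, 0.0469]
orientation: [-3.109, -0.453, 0.003]
wrist_force: [0.5, -1.1, -0.1]
finger_gap: 0.0001
grip_force: 0.0
```

>>> {"method": "apply_moves", "body": {"targets": [[0,0,0,0.2,0,0,0],[0,0,0,0.2,0,0,0],[0,0,0,0.2,0,0,0],[0,0,0,0,0,0,0]]}}

```text
time: 21.78
ee_pos: [0.6168, 0.1456, 0.0418]
orientation: [-3.108, -0.453, 0.0]
wrist_force: [-0.3, 0.8, 4.0]
finger_gap: 0.0001
grip_force: 2.2
```

>>> {"method": "apply_moves", "body": {"targets": [[0,0,0,0.2,0,0,0],[0,0,0,0.2,0,0,0],[0,0,0,0.15,0,0,0],[0,0,0,0,0,0,0]]}}

```text
time: 22.12
ee_pos: [0.6169, 0.1455, 0.0363]
orientation: [-3.109, -0.453, -0.0]
wrist_force: [-0.3, 0.5, 5.3]
finger_gap: 0.0002
grip_force: 2.6
```

>>> {"method": "apply_moves", "body": {"targets": [[0,0,0,0.1,0,0,0],[0,0,0,0.1,0,0,0],[0,0,0,0,0,0,0]]}}

```text
time: 22.37
ee_pos: [0.6169, 0.1456, 0.036]
orientation: [-3.109, -0.454, -0.002]
wrist_force: [-5.1, -0.6, 18.1]
finger_gap: -0.0002
grip_force: 9.4
```

>>> {"method": "apply_moves", "body": {"targets": [[0,0,0,-1,0,0,0],[0,0,0,-1.5,0,0,0],[0,-2.8,0,-0.5,0,0,0],[0,-2.8,0,0,0,0,0],[0,-2.8,0,0,0,0,0],[0,-2.8,0,0,0,0,0],[0,0,0,1.2,0,0,0],[0,0,0,1,0,0,0],[0,0,0,0.5,0,0,0],[0,0,0,0.2,0,0,0],[0,0,0,0.1,0,0,0],[0,0,0,0,0,0,0]]}}

```text
time: 23.37
ee_pos: [0.5091, 0.1134, 0.0359]
orientation: [3.108, 0.454, -0.003]
wrist_force: [-14.3, -2.8, 35.9]
finger_gap: 0.0001
grip_force: 17.5
```

>>> {"method": "apply_moves", "body": {"targets": [[0,0,0,-1,0,0,0],[0,0,0,-2.5,0,0,0],[0,0,0,-3,0,0,0],[0,0,0,-3,0,0,0],[0,0,0,-3,0,0,0],[0,0,0,-3,0,0,0],[0,0,0,0,0,0,0],[0,0,0,0,0,0,0]]}}

```text
time: 24.03
ee_pos: [0.5105, 0.1136, 0.1896]
orientation: [3.108, 0.454, 0.002]
wrist_force: [-0.0, 0.6, -0.6]
finger_gap: 0.0003
grip_force: 0.0
```

Run:
```python
from h import *
read_camera('top')
for q in ["panel_a_center","portion_cups","cherry_jar","salt_shaker"]:
    print(q,[(np.round(m["position"],1),round(m["p"],2)) for m in finder.mark_of('top',q)][:2])
o=env.get_obs();print(o['time'],o['ee_pos'],o['wrist_force'])
t=cam('top');a=np.radians(106.8);ex=np.array([np.cos(a),np.sin(a),0]);ey=np.array([-np.sin(a),np.cos(a),0]);O=np.array([.5517,.1479,.025])
print(proj(t,[O-.0215*ex+.0507*ey,O-.0215*ex-.0608*ey]))
print(env.finish_job())
```

```text
panel_a_center [(array([210.2, 231.9]), 0.55)]
portion_cups [(array([172.7, 169.3]), 0.62)]
cherry_jar [(array([151.2, 149.8]), 0.87)]
salt_shaker [(array([358.7, 168.1]), 0.74)]
24.2833 [0.50905142 0.11341259 0.18722608] [-0.1758774  -1.09127743  0.64332548]
[[209.49314231 233.1147219 ]
 [199.13496201 196.6075525 ]]
the job is handed in; nothing more can be done
None
```

Both panels are back in the tray, interlocked with the grate strip and pressed down flush with it (measured by touch at about 36 mm). The jar, shaker and cups were never touched, and the job was handed in at about 24 s with no verdict returned.

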